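# Hang the cordless pH electrode on the swivel hook over the drip dish

### The arm

A 6-joint arm with a two-finger parallel gripper is mounted at the origin on the work surface; the furniture and walls round the work are solid. World frame = base frame: x ahead of the robot, y to its left, z up, the work surface at z = 0. Lengths are in m, angles in rad, forces in N, time in s.
With the tool pointing down it reaches from about 0.325 to 0.9 m from the base axis. Payload 3.5 kg.
Tool frame: the origin (TCP) lies on the centre line of the jaws, within the pads' length; the fingertips stand 19 mm ahead of it and the grasp point (between the pads) is the TCP (manip.tip_reach is the distance from the TCP to the fingertips, in m); z points along the fingers, y is the line along which they close (so a half turn about z gives the same grasp; the last joint's range is limited). The gripper opens to 85 mm and grips with 20 to 120 N. Pads are 22 mm wide; open, the fingers measure 114 mm over their backs; the gripper's body (76 mm by 85 mm) begins 54 mm behind the grasp point. The pads swing forward as they close: fully open they stand 13 mm farther back than shut.
Start: joints at [-1.429, 0.276, -0.026, 1.268, 0, 1.467], TCP at [0.151, -0.606, 0.25] pointing down, gripper open.
Joint ranges: [-3.12, 3.12], [-0.85, 1.88], [-1.08, 1.24], [-1.95, 2.15], [-1.57, 1.53], [-3.14, 3.14]. Speed limits (rad/s): [2.57, 2.57, 3.14, 3.14, 3.14, 3.14].

### API

Orientations are given as a rotation vector (axis times angle).
In Python, from station import manip gives the robot as it stands.
- The arm moves only by the tool carry_out, never from a script. Its argument "targets" is a list of rows, each an object with "slide": the shift along the tool's x, y, z in m, a list of three; "rotation": the turn, a rotation vector about the tool's x, y, z in degrees, a list of three; "gripper": the closure in counts, from 0 (fully open) to 255 (shut). A call has 1 to 20 rows; each row is the pose to reach, as a shift and turn from the pose commanded when the call began, along the tool's axes at that moment; what a row does not reach only later rows make up. A row lasts 1/8 s, in which the tool goes at most 62.5 mm and 10.7 degrees, less where a joint would pass 70% of its speed; a pose out of reach is approached as far as the arm can. A call with a gripper value outside its range is refused whole. The fingers move at their own pace and stop on an object; "squeeze" is the grip in N (left out, the last holds). Time passes only in rows, so rows that repeat a pose let the fingers close. It gives the time, the measured TCP pose, the force, the opening and the grip force at its end, in the units of the state.
- manip.get_obs(): the state, without advancing time (a new reading comes with each control period).
- manip.camera(name): name is "scene" or "top" or "wrist"; returns the picture (480x640x3 uint8, red, green, blue); there is no depth.
- manip.camera_model(name): a dict with "mtx" (3x3 intrinsics, pixels), "view" (4x4, takes a point from world to camera coordinates). Camera axes: x right, y up, looking along -z (the intrinsics and any distortion apply to the point x, -y, -z); pixel columns grow to the right and rows downward; lengths in m; the calibration is good to about 2 mm. A picture is of the moment at which its call begins: read the wrist's pose just before it. camera_model takes no time and is no camera call; for the wrist camera it gives the pose at the moment of the call.
- manip.hand_in(): hands the job in; it is judged then, once.
The state is a dict: "time": time; "q": joint angles; "dq": joint speeds; "joint_torque": joint torques, N m; "ee_pos": TCP position; "tcp_rot": TCP orientation; "contact_force": force on the tool from outside, world axes, zero at the start; "wrist_torque": the same for the moment, N m; "width": finger opening in m; "gripper_force": force on a finger pad.
Only numpy, scipy, OpenCV 4.12 (cv2) and the standard library are available. Lean on these libraries where they do the work, as an engineer would, in place of code of your own. Each camera call takes 0.05 s, during which the arm holds its last target. There are 200 camera calls.

### The job

First swing the forked hook of the electrode stand round, gently, until it rests against its stop above the glass drip dish. Then lift the blue-headed pH electrode out of its white rest and hang it upright in the fork, its collar resting on the rods behind the upturned tips, so that it drips into the dish, and let go. The electrode is glass: do not force it or the stand, and do not disturb the dish, the beaker or the two sample jars.

Things in the scene. Friction and masses are not known exactly. Their poses are not given: they have to be found in the camera images.
- stand: Electrode stand, fixed to the bench: grey round foot 108 mm across, steel post; origin on the post's axis at bench level, z up, -x is the stand's front. A black hub (31 mm across, its top 174 mm high is the stand's highest point) turns on the post and carries one level arm that ends in a forked hook. Arm and hook are NOT measured: see the three points below, which are fixed to the stand.
- stand_hub (a point): on the post's axis at the height of the arm's centre line, 156 mm. The arm is a 10 mm round rod, straight out from this axis, ending in an 8 mm rod bent to a U that is open outward, in the same level plane. The U's clear gap is 15 mm; its seat (centre of its round end, where the electrode's axis belongs) lies 120 mm from the axis, in line with the arm. Top of the rods, where the collar rests: 160 mm.
- stand_front (a point): where the seat would be if the stop lay exactly at the stand's front: 120 mm out along the stand's -x, 160 mm high. The stop ring was clamped by the last user, so the real stop lies anywhere within 0.28 rad either side of this: feel for it (it is hard; keep below 20 N). The U's prongs run straight to 13 mm beyond the seat, then bend up: tips 20 mm beyond the seat, top 171 mm high, clear gap 16 mm.
- stand_park (a point): where the seat is when parked, to within 0.28 rad: 100 degrees from the front, on the stand's left (+y). An over-centre spring holds the arm there. Pushed back towards the front (counter-clockwise from above) it resists at first, 0.5 to 0.8 N m (6 to 10 N at 80 mm from the axis); in the last 0.7 rad before the stop the spring pulls it on and then holds it against the stop with 0.5 N m.
- electrode: Cordless pH electrode, 178 mm long, about 0.11 kg, standing upright in the rest. Origin at the lower tip of the glass, z along it to the head. Glass shaft 12 mm across up to 125 mm; there a grey collar 30 mm across, 125 to 131 mm above the tip; above it a round blue head 28 mm across, 131 to 178 mm above the tip (grasp it there, at any yaw).
- electrode_shoulder (a point): point on the electrode's axis at the underside of its collar, 125 mm above the tip; hung up, it is 160 mm above the bench. The glass is spoilt by more than 12 N between electrode and stand.
- electrode_rest: fixed white plastic rest, 60 mm across at the foot, 46 mm above it, 68 mm high, with an upright bore about 15 mm wide from the top down to 8 mm above the bench, in which the electrode stands; origin at the centre of its underside.
- drip_dish: loose glass petri dish 93 mm across and 11 mm high in front of the stand; origin at the centre of its underside. The hung electrode's tip is 24 mm above its rim.
- spindle_mixer: tall grey mixer, fixed: keep hand and wrist clear of it. Its column and its head (from 333 to 486 mm high) stand over the origin: seen from above the head reaches 127 mm along the mixer's x, 53 mm along its -x and 52 mm to either side.
- burette_bottle_3: brown bottle, about 150 mm across, fixed: keep clear. Its stopcock (200 to 230 mm high) is 47 mm from the origin along the bottle's -y; a thin glass burette rises to 0.94 m, 15 mm along its x and 45 mm along its y; a red rubber tube hangs down to the bench between bottle and stand.
- beaker: empty glass beaker, 56 mm across, 70 mm high, loose bystander; origin at the centre of its underside.
- jar_blue: sample jar with a blue cap, 45 mm across, 63 mm high, loose bystander; origin at the centre of its underside.
- jar_red: sample jar with a red cap, 45 mm across, 63 mm high, loose bystander; origin at the centre of its underside.

How it is judged:
At the end, for the whole second after the job is handed in: The electrode hangs at rest in the fork over the dish, released: its axis at the collar is 114 to 126 mm from the post's axis, the collar's underside 157 to 163 mm high, it leans less than 0.08 rad, and its tip is within 45 mm of the dish's centre (over the dish) (horizontal distance between electrode_shoulder and stand between 0.114 and 0.126 m and height (world z) of electrode_shoulder between 0.157 and 0.163 m and angle between electrode's own z axis and vertical below 0.08 rad and horizontal distance between electrode and drip_dish below 0.045 m and linear speed of electrode below 0.02 m/s); the robot touches nothing.
It fails at once if the robot presses on the stand or its hook with more than 20 N (contact force between any of the fingers, the arm and stand above 20 N).
It fails at once if the glass electrode is forced against the stand or its hook with more than 12 N (contact force between electrode and stand above 12 N).
It fails at once if the electrode is put on the hook, or touches the stand, while it is not over the dish (the hook must be swung round first) (contact force between electrode and stand above 0.5 N and horizontal distance between electrode and drip_dish above 0.07 m).
It fails at once if the dish, the beaker or a jar is moved by more than 12 mm (distance of any of drip_dish, beaker, jar_blue, jar_red from where it was at the start of the episode above 0.012 m).
It also fails if it takes over 72 s, if anything falls off the work surface, if the arm or the gripper's body presses on something with over 40 N, if the wrist force passes 120 N, or if a joint passes its speed limit or range.

## Working session

There is one attempt and no reset: what is moved stays moved. The work goes in short steps, Python scripts to look and compute and a tool call to move; the robot and the scene stay as the last step left them, time stands still between calls to the robot, and variables do not carry over. Pictures are saved under pics/ and viewed, at most 10 in all, crops included, and the job is handed in when it is done.

Besides the shell and the picture viewer there is one more tool, called after "Emit:" as name(argument=value, ...) on one line, values as JSON. carry_out: Moves the arm, as the interface text tells. Its arguments: {"type":"object","properties":{"targets":{"type":"array"},"squeeze":{"type":"number"}},"required":["targets"]}

```bash
mkdir -p pics
cat > h.py <<'E'
import numpy as np, cv2
from station import manip
from scipy.spatial.transform import Rotation as R
def snap(n,f):
    im=manip.camera(n); cv2.imwrite(f'pics/{f}.png',cv2.cvtColor(im,cv2.COLOR_RGB2BGR)); return im
def ray(m,u,v):
    K=np.array(m['mtx']);V=np.array(m['view'])
    d=np.linalg.inv(K)@[u,v,1]; d=V[:3,:3].T@(d*[1,-1,-1]); return -V[:3,:3].T@V[:3,3],d
def onz(m,u,v,z):
    o,d=ray(m,u,v); return o+d*(z-o[2])/d[2]
def proj(m,p):
    V=np.array(m['view']);c=(V[:3,:3]@p+V[:3,3])*[1,-1,-1];q=np.array(m['mtx'])@c;return q[:2]/q[2]
E
python3 - <<'E'
from h import *
for n in('scene','top'):
    snap(n,n+'0'); m=manip.camera_model(n); print(n,np.round(m['mtx'],1).tolist(),np.round(m['view'],3).tolist(),[k for k in m])
o=manip.get_obs();print(o)
E
```

```text
scene [[503.8, 0.0, 312.9], [0.0, 503.8, 232.3], [0.0, 0.0, 1.0]] [[0.921, 0.389, 0.003, -0.445], [-0.248, 0.581, 0.776, 0.086], [0.3, -0.715, 0.631, -1.273], [0.0, 0.0, 0.0, 1.0]] ['mtx', 'view']
top [[572.5, 0.0, 317.8], [0.0, 572.5, 236.3], [0.0, 0.0, 1.0]] [[0.021, -1.0, 0.012, -0.126], [0.997, 0.022, 0.071, -0.552], [-0.071, 0.01, 0.997, -1.341], [0.0, 0.0, 0.0, 1.0]] ['mtx', 'view']
{'time': 0.1, 'q': array([-1.42936599e+00,  2.77040504e-01, -2.77427768e-02,  1.26797669e+00,
        8.13355696e-06,  1.46737919e+00]), 'dq': array([ 0.00125634, -0.00265246,  0.00341987,  0.00046471,  0.00078793,
        0.00023489]), 'joint_torque': array([ 6.20672222e-05, -4.46707034e+01,  2.96129322e+01,  8.46483337e-03,
       -9.51967013e-05, -1.24359786e-06]), 'ee_pos': array([ 0.1513941 , -0.60570861,  0.24928212]), 'tcp_rot': array([-3.11613088e+00, -3.83405739e-01,  4.58194560e-05]), 'contact_force': array([0.20171281, 0.08007244, 0.49618699]), 'wrist_torque': array([-0.03262552,  0.00440668, -0.00142362]), 'gripper_force': 0.0, 'width': 0.08546245035125226}
```

View pics/top0.png

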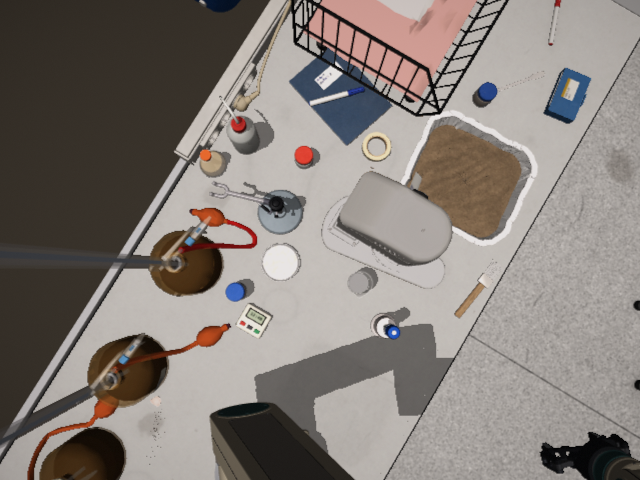

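View pics/scene0.png

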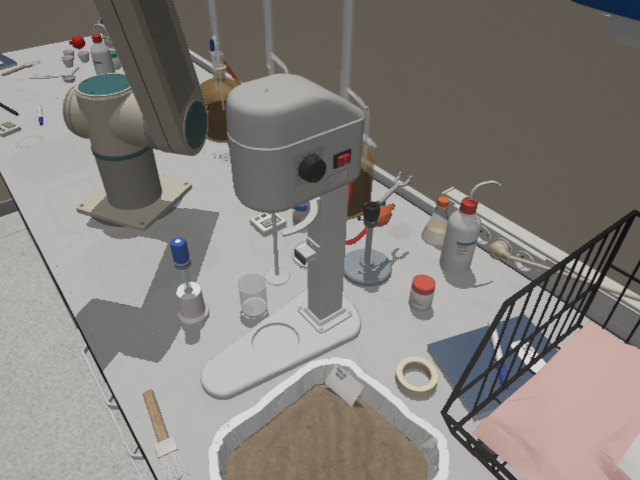

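The top view shows the stand (foot 280,212; hub 277,204), with the fork pointing left to about (212,187). The dish is at (281,262), the electrode head at (393,332), the beaker at (361,281), the blue jar at (235,291) and the red jar at (304,156). The brown bottle is at (185,262) and the mixer head around (395,218).

Run:
```python
from h import *
m=manip.camera_model('top')
for n,u,v,z in[('hubtop',277,203,.174),('foot',280,212,.012),('seat?',238,192,.156),('tips',212,186,.17),('forkbend',256,197,.156),('dish',281,262,.011),('ehead',393,332,.185),('rest',383,326,.068),('beaker',361,281,.06),('jb',235,291,.063),('jr',304,156,.063),('bottle',186,263,.08),('stopcock orange',208,216,.2),('burette base',178,264,.25),('burette',150,261,.3),('burette2',0,256,.9),('mixhead',395,220,.486),('mixL',340,222,.45),('mixTop',360,172,.486),('mixR',450,245,.45)]:
    print(n,np.round(onz(m,u,v,z),3))
im=cv2.imread('pics/top0.png'); cv2.imwrite('pics/c.png',cv2.resize(im[120:360,130:450],None,fx=2.5,fy=2.5,interpolation=cv2.INTER_CUBIC))
```

```text
hubtop [ 0.613 -0.024  0.174]
foot [ 0.612 -0.022  0.012]
seat? [0.637 0.061 0.156]
tips [0.646 0.115 0.17 ]
forkbend [0.627 0.022 0.156]
dish [ 0.492 -0.028  0.011]
ehead [ 0.348 -0.272  0.185]
rest [ 0.35  -0.266  0.068]
beaker [ 0.451 -0.215  0.06 ]
jb [0.422 0.073 0.063]
jr [ 0.738 -0.077  0.063]
bottle [0.483 0.183 0.08 ]
stopcock orange [0.579 0.115 0.2  ]
burette base [0.478 0.162 0.25 ]
burette [0.481 0.203 0.3  ]
burette2 [0.47  0.159 0.9  ]
mixhead [ 0.55  -0.23   0.486]
mixL [ 0.548 -0.145  0.45 ]
mixTop [ 0.625 -0.173  0.486]
mixR [ 0.515 -0.325  0.45 ]
```

View pics/c.png

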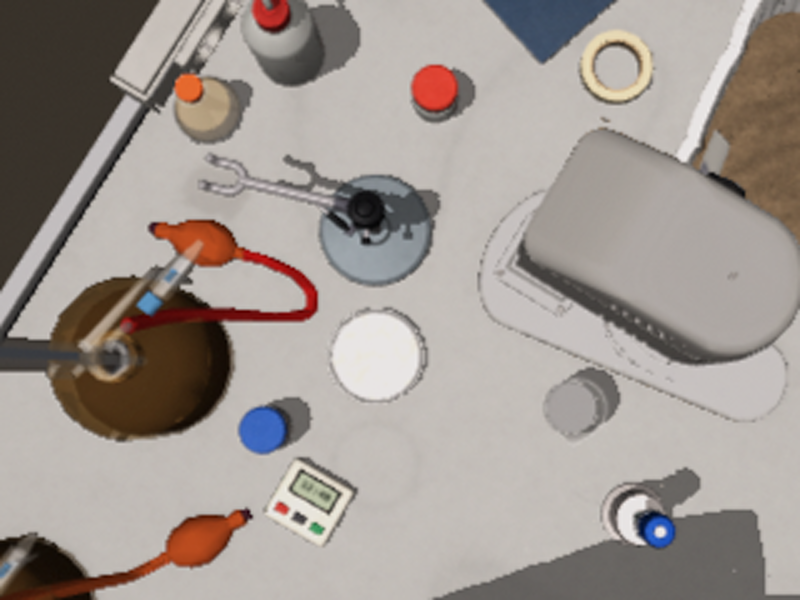

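```bash
cat >> h.py <<'E'
def down(yaw): return R.from_euler('z',yaw,degrees=True)*R.from_euler('x',180,degrees=True)
def rows(wps,p0=None,R0=None):
    o=manip.get_obs(); p0=o['ee_pos'] if p0 is None else np.array(p0); R0=R.from_rotvec(o['tcp_rot']) if R0 is None else R0
    print('from',np.round(p0,4),'yaw',round(np.degrees(np.arctan2(*R0.as_matrix()[[1,0],0])),2))
    for x,y,z,yaw in wps:
        print((x,y,z,yaw),np.round(R0.inv().apply(np.array([x,y,z])-p0),4).tolist(),np.round((R0.inv()*down(yaw)).as_rotvec(degrees=True),1).tolist())
E
python3 - <<'E'
from h import *
print(manip.tip_reach)
m=manip.camera_model('top')
print(onz(m,226,190.5,.156),onz(m,213,189,.165),onz(m,190,240,.215),onz(m,410,262,.4))
y0=14
w=[]
for az in(-74,-50,-25,0): w.append((.36*np.cos(np.radians(az)),.36*np.sin(np.radians(az)),.30,y0+az+82))
w+=[(.665,.055,.30,100),(.665,.055,.168,85)]
rows(w)
E
```

```text
0.019
[0.63935651 0.08688268 0.156     ] [0.64060113 0.11328534 0.165     ] [0.52757289 0.14751194 0.215     ] [ 0.48715668 -0.26869233  0.4       ]
from [ 0.1514 -0.6057  0.2493] yaw 14.03
(np.float64(0.0992294480941197), np.float64(-0.3460542105377948), 0.3, 22) [0.0123, -0.2647, -0.0502] [-0.1, -0.0, -8.0]
(np.float64(0.23140353948715417), np.float64(-0.27577599952283205), 0.3, 46) [0.1576, -0.3008, -0.0501] [-0.1, -0.0, -32.0]
(np.float64(0.32627080333319397), np.float64(-0.15214257422665178), 0.3, 71) [0.2796, -0.3977, -0.0499] [-0.1, -0.1, -57.0]
(np.float64(0.36), np.float64(0.0), 0.3, 96) [0.3492, -0.5372, -0.0496] [-0.1, -0.1, -82.0]
(0.665, 0.055, 0.3, 100) [0.6585, -0.5166, -0.0496] [-0.1, -0.1, -86.0]
(0.665, 0.055, 0.168, 85) [0.6584, -0.5163, 0.0824] [-0.1, -0.1, -71.0]
```

Emit:
carry_out(targets=[{"slide":[0.012,-0.265,-0.05],"rotation":[0,0,-8],"gripper":255},{"slide":[0.012,-0.265,-0.05],"rotation":[0,0,-8],"gripper":255},{"slide":[0.012,-0.265,-0.05],"rotation":[0,0,-8],"gripper":255},{"slide":[0.012,-0.265,-0.05],"rotation":[0,0,-8],"gripper":255},{"slide":[0.012,-0.265,-0.05],"rotation":[0,0,-8],"gripper":255},{"slide":[0.158,-0.3,-0.05],"rotation":[0,0,-32],"gripper":255},{"slide":[0.158,-0.3,-0.05],"rotation":[0,0,-32],"gripper":255},{"slide":[0.158,-0.3,-0.05],"rotation":[0,0,-32],"gripper":255},{"slide":[0.158,-0.3,-0.05],"rotation":[0,0,-32],"gripper":255},{"slide":[0.28,-0.398,-0.05],"rotation":[0,0,-57],"gripper":255},{"slide":[0.28,-0.398,-0.05],"rotation":[0,0,-57],"gripper":255},{"slide":[0.28,-0.398,-0.05],"rotation":[0,0,-57],"gripper":255},{"slide":[0.28,-0.398,-0.05],"rotation":[0,0,-57],"gripper":255},{"slide":[0.349,-0.537,-0.05],"rotation":[0,0,-82],"gripper":255},{"slide":[0.349,-0.537,-0.05],"rotation":[0,0,-82],"gripper":255},{"slide":[0.349,-0.537,-0.05],"rotation":[0,0,-82],"gripper":255},{"slide":[0.349,-0.537,-0.05],"rotation":[0,0,-82],"gripper":255}])

```text
time: 2.22
ee_pos: [0.3597, -0.0007, 0.3002]
tcp_rot: [-2.1, -2.336, 0.001]
contact_force: [-0.4, 0.5, 0.1]
width: 0.0002
gripper_force: 0.0
```

Run:
```python
from h import *
rows([(.665,.055,.30,96),(.665,.055,.168,85)])
m=manip.camera_model('wrist');print(np.round(m['mtx'],1).tolist(), proj(m,np.array([.63,.055,.156])),proj(m,np.array([.613,-.024,.174])))
```

```text
from [ 0.3597 -0.0007  0.3002] yaw 96.08
(0.665, 0.055, 0.3, 96) [0.0231, 0.3095, -0.0] [-0.0, 0.0, 0.1]
(0.665, 0.055, 0.168, 85) [0.0231, 0.3095, 0.132] [-0.0, 0.0, 11.1]
[[390.9, 0.0, 328.4], [0.0, 390.9, 239.0], [0.0, 0.0, 1.0]] [726.74874452 191.79389204] [684.01513098 304.89789782]
```

Emit:
carry_out(targets=[{"slide":[0.023,0.31,0],"rotation":[0,0,0],"gripper":255},{"slide":[0.023,0.31,0],"rotation":[0,0,0],"gripper":255},{"slide":[0.023,0.31,0],"rotation":[0,0,0],"gripper":255},{"slide":[0.023,0.31,0],"rotation":[0,0,0],"gripper":255},{"slide":[0.023,0.31,0],"rotation":[0,0,0],"gripper":255},{"slide":[0.023,0.31,0],"rotation":[0,0,0],"gripper":255},{"slide":[0.023,0.31,0],"rotation":[0,0,0],"gripper":255},{"slide":[0.023,0.31,0],"rotation":[0,0,0],"gripper":255}])

```text
time: 3.22
ee_pos: [0.6647, 0.0531, 0.301]
tcp_rot: [2.104, 2.333, -0.0]
contact_force: [-1.2, -0.2, 0.1]
width: 0.0004
gripper_force: 0.0
```

Run:
```python
from h import *
snap('wrist','w1'); m=manip.camera_model('wrist');
for p in [(.628,.055,.156),(.637,.094,.156),(.613,-.024,.174)]: print(proj(m,np.array(p)))
rows([(.665,.055,.168,85)])
```

```text
[276.51902077 221.83730424]
[293.50659809 167.73912229]
[245.33989661 331.93605724]
from [0.6647 0.0534 0.3013] yaw 95.94
(0.665, 0.055, 0.168, 85) [0.0016, 0.0004, 0.1333] [0.0, 0.0, 10.9]
```

View pics/w1.png

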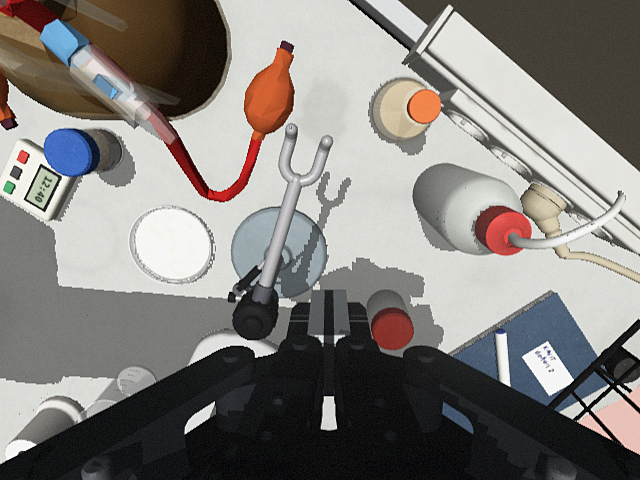

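The wrist picture shows the hub top near (255,310), the arm running to the U at (297,178), and the tips at (291,130) and (327,143). The finger tips are around (328,310), on the far side of the arm.

Run:
```python
from h import *
m=manip.camera_model('wrist'); 
for u,v,z in[(255,313,.174),(291,130,.171),(327,143,.171),(299,170,.16),(285,215,.156),(172,244,.011),(328,310,.282)]: print(np.round(onz(m,u,v,z),4))
```

```text
[ 0.6192 -0.0082  0.174 ]
[0.6347 0.1189 0.171 ]
[0.6579 0.1133 0.171 ]
[0.6411 0.0934 0.16  ]
[0.6336 0.0606 0.156 ]
[ 0.4989 -0.0202  0.011 ]
[0.6646 0.0537 0.282 ]
```

```bash
cat >> h.py <<'E'
def arc(th,d,z,r=.08,h=(.614,-.022)):
    t=np.radians(th); return (h[0]+r*np.cos(t)+d*np.sin(t),h[1]+r*np.sin(t)-d*np.cos(t),z,th)
E
python3 - <<'E'
from h import *
rows([arc(77,.032,.165)])
p=arc(77,.032,.165)
rows([arc(t,d,.165) for t,d in[(77,.024),(77,.019)]+[(t,.019) for t in range(80,140,3)]],p[:3],down(77))
E
```

```text
from [0.6647 0.0534 0.3013] yaw 95.94
(np.float64(0.6631759264206367), np.float64(0.04875117144381515), 0.165, 77) [-0.0045, -0.0021, 0.1363] [0.0, 0.0, 18.9]
from [0.6632 0.0488 0.165 ] yaw 77.0
(np.float64(0.6553809659023548), np.float64(0.050550779878566064), 0.165, 77) [-0.0, -0.008, -0.0] [0.0, 0.0, 0.0]
(np.float64(0.6505091155784287), np.float64(0.05167553515028539), 0.165, 77) [0.0, -0.013, -0.0] [0.0, 0.0, 0.0]
(np.float64(0.6466032015205865), np.float64(0.053485304865304964), 0.165, 80) [0.0009, -0.0172, -0.0] [0.0, 0.0, -3.0]
(np.float64(0.6426079243535968), np.float64(0.055088174606607955), 0.165, 83) [0.0015, -0.0215, -0.0] [0.0, 0.0, -6.0]
(np.float64(0.6385342348544667), np.float64(0.056479751019647556), 0.165, 86) [0.002, -0.0257, -0.0] [0.0, 0.0, -9.0]
(np.float64(0.6343932987229541), np.float64(0.05765621989020292), 0.165, 89) [0.0022, -0.03, -0.0] [0.0, 0.0, -12.0]
(np.float64(0.6301964659771627), np.float64(0.05861435659887518), 0.165, 92) [0.0022, -0.0344, -0.0] [-0.0, 0.0, -15.0]
(np.float64(0.6259552398439305), np.float64(0.059351534959545156), 0.165, 95) [0.00
[... 1031 characters left out ...]
883158), np.float64(0.05591231371294498), 0.165, 122) [-0.01, -0.0751, -0.0] [0.0, 0.0, -45.0]
(np.float64(0.5836777739334071), np.float64(0.054430115833789205), 0.165, 125) [-0.0123, -0.0787, -0.0] [0.0, 0.0, -48.0]
(np.float64(0.579719286292475), np.float64(0.05273842831972528), 0.165, 128) [-0.0149, -0.0822, -0.0] [0.0, 0.0, -51.0]
(np.float64(0.575854759704992), np.float64(0.050841887968641405), 0.165, 131) [-0.0176, -0.0856, -0.0] [0.0, 0.0, -54.0]
(np.float64(0.5720947865697146), np.float64(0.048745693065813035), 0.165, 134) [-0.0205, -0.0887, -0.0] [0.0, 0.0, -57.0]
(np.float64(0.5684496727116538), np.float64(0.04645558913576413), 0.165, 137) [-0.0235, -0.0918, -0.0] [0.0, 0.0, -60.0]
```

Descend beside the arm, then touch it gently and start the sweep.

Emit:
carry_out(targets=[{"slide":[-0.0045,-0.002,0.05],"rotation":[0,0,9],"gripper":255},{"slide":[-0.0045,-0.002,0.09],"rotation":[0,0,19],"gripper":255},{"slide":[-0.0045,-0.002,0.12],"rotation":[0,0,19],"gripper":255},{"slide":[-0.0045,-0.002,0.136],"rotation":[0,0,19],"gripper":255},{"slide":[-0.0045,-0.002,0.136],"rotation":[0,0,19],"gripper":255},{"slide":[-0.0045,-0.002,0.136],"rotation":[0,0,19],"gripper":255}])

```text
time: 4.03
ee_pos: [0.6653, 0.0499, 0.1663]
tcp_rot: [2.457, 1.955, 0.004]
contact_force: [0.4, -0.3, 0.5]
width: 0.0003
gripper_force: 0.0
```

Emit:
carry_out(targets=[{"slide":[0,-0.004,0],"rotation":[0,0,0],"gripper":255},{"slide":[0,-0.008,0],"rotation":[0,0,0],"gripper":255},{"slide":[0,-0.01,0],"rotation":[0,0,0],"gripper":255},{"slide":[0,-0.012,0],"rotation":[0,0,0],"gripper":255},{"slide":[0,-0.014,0],"rotation":[0,0,0],"gripper":255}])

```text
time: 4.65
ee_pos: [0.6507, 0.0531, 0.1643]
tcp_rot: [2.458, 1.956, 0.0]
contact_force: [2.0, 0.1, -0.0]
width: -0.0001
gripper_force: 1.3
```

Emit:
carry_out(targets=[{"slide":[0.001,-0.004,0],"rotation":[0,0,-3],"gripper":255},{"slide":[0.0015,-0.008,0],"rotation":[0,0,-6],"gripper":255},{"slide":[0.002,-0.012,0],"rotation":[0,0,-9],"gripper":255},{"slide":[0.002,-0.016,0],"rotation":[0,0,-12],"gripper":255},{"slide":[0.002,-0.02,0],"rotation":[0,0,-15],"gripper":255}])

```text
time: 5.28
ee_pos: [0.6357, 0.0594, 0.1654]
tcp_rot: [2.176, 2.257, 0.01]
contact_force: [7.6, 0.8, -2.9]
width: -0.0001
gripper_force: 3.0
```

Emit:
carry_out(targets=[{"slide":[0.001,-0.004,0],"rotation":[0,0,-3],"gripper":255},{"slide":[0.0015,-0.0085,0],"rotation":[0,0,-6],"gripper":255},{"slide":[0.002,-0.0127,0],"rotation":[0,0,-9],"gripper":255},{"slide":[0.002,-0.017,0],"rotation":[0,0,-12],"gripper":255},{"slide":[0.002,-0.0214,0],"rotation":[0,0,-15],"gripper":255},{"slide":[0.002,-0.0257,0],"rotation":[0,0,-18],"gripper":255}])

```text
time: 6.02
ee_pos: [0.6097, 0.0615, 0.1654]
tcp_rot: [1.796, 2.571, 0.011]
contact_force: [7.2, 2.4, -3.0]
width: 0.0002
gripper_force: 3.0
```

Emit:
carry_out(targets=[{"slide":[0.001,-0.004,0],"rotation":[0,0,-3],"gripper":255},{"slide":[0.0015,-0.0085,0],"rotation":[0,0,-6],"gripper":255},{"slide":[0.002,-0.0127,0],"rotation":[0,0,-9],"gripper":255},{"slide":[0.002,-0.017,0],"rotation":[0,0,-12],"gripper":255},{"slide":[0.002,-0.0214,0],"rotation":[0,0,-15],"gripper":255}])

```text
time: 6.65
ee_pos: [0.5877, 0.0565, 0.1653]
tcp_rot: [1.445, 2.785, 0.009]
contact_force: [5.1, 3.5, -0.3]
width: -0.0
gripper_force: 2.4
```

Emit:
carry_out(targets=[{"slide":[0.001,-0.004,0],"rotation":[0,0,-3],"gripper":255},{"slide":[0.0015,-0.0085,0],"rotation":[0,0,-6],"gripper":255},{"slide":[0.002,-0.0127,0],"rotation":[0,0,-9],"gripper":255},{"slide":[0.002,-0.017,0],"rotation":[0,0,-12],"gripper":255}])

```text
time: 7.15
ee_pos: [0.5712, 0.048, 0.1651]
tcp_rot: [1.147, 2.923, 0.005]
contact_force: [0.6, 2.9, 1.1]
width: -0.0001
gripper_force: 1.5
```

Emit:
carry_out(targets=[{"slide":[0.001,-0.004,0],"rotation":[0,0,-3],"gripper":255},{"slide":[0.0015,-0.0085,0],"rotation":[0,0,-6],"gripper":255},{"slide":[0.002,-0.0127,0],"rotation":[0,0,-9],"gripper":255}])

```text
time: 7.52
ee_pos: [0.5602, 0.0392, 0.1648]
tcp_rot: [0.915, 3.004, 0.001]
contact_force: [0.3, 1.1, -0.1]
width: 0.0001
gripper_force: 0.2
```

Emit:
carry_out(targets=[{"slide":[0,0.005,0],"rotation":[0,0,0],"gripper":255},{"slide":[0,0.015,0],"rotation":[0,0,0],"gripper":255},{"slide":[0,0.02,-0.03],"rotation":[0,0,0],"gripper":255},{"slide":[0,0.02,-0.09],"rotation":[0,0,0],"gripper":255},{"slide":[0,0.02,-0.14],"rotation":[0,0,0],"gripper":255},{"slide":[0,0.02,-0.16],"rotation":[0,0,0],"gripper":255},{"slide":[0,0.02,-0.16],"rotation":[0,0,0],"gripper":255}])

```text
time: 8.4
ee_pos: [0.5727, 0.0563, 0.3266]
tcp_rot: [0.916, 3.0, 0.002]
contact_force: [-0.1, -0.6, -0.4]
width: -0.0003
gripper_force: 0.0
```

Run:
```python
from h import *
print(manip.get_obs()['ee_pos'])
a=snap('top','t2');b=snap('wrist','w2')
c=np.hstack([cv2.resize(a[160:300,200:340],(420,420)),cv2.resize(b,(375,281))[:, :].copy() if 0 else cv2.copyMakeBorder(cv2.resize(b,(375,281)),0,139,0,0,cv2.BORDER_CONSTANT)])
cv2.imwrite('pics/c2.png',c[...,::-1])
```

```text
[0.57272341 0.05626438 0.32657923]
```

View pics/c2.png

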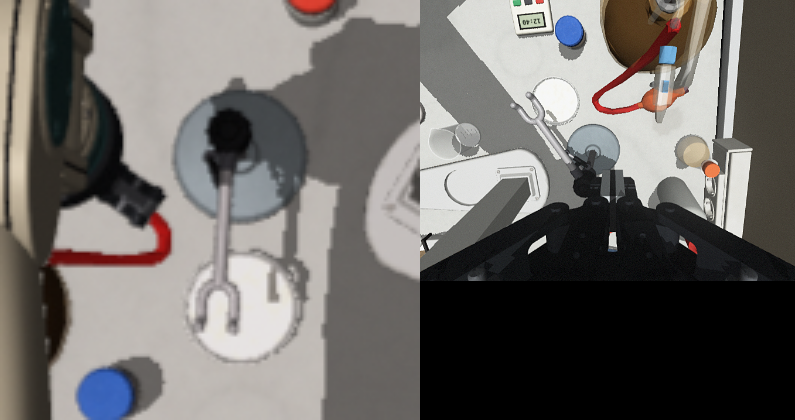

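The picture shows the fork swung round over the dish, its tips at about (267,269) and (278,270) in the full top view and (162,179) and (195,159) in the wrist view. The dish is still in place.

Run:
```python
from h import *
t=manip.camera_model('top');w=manip.camera_model('wrist')
for u,v,z in[(267.3,269.3,.171),(278,270,.171),(276.4,203,.174),(273.3,239,.156)]: print('t',np.round(onz(t,u,v,z),4))
for u,v,z in[(162,179,.171),(195,159,.171)]: print('w',np.round(onz(w,u,v,z),4))
d=cv2.imread('pics/w2.png');cv2.imwrite('pics/c3.png',cv2.resize(d[120:350,130:350],None,fx=2.6,fy=2.6))
# way to electrode viewing pose, retract path
w=[(.42,.0,.327,120)]+[(.36*np.cos(a),.36*np.sin(a),.327,y) for a,y in((-.3,90),(-.63,60))]
rows(w)
```

```text
t [ 0.4721 -0.0076  0.171 ]
t [ 0.4711 -0.0301  0.171 ]
t [ 0.6125 -0.0232  0.174 ]
t [ 0.5372 -0.0175  0.156 ]
w [ 0.4768 -0.0215  0.171 ]
w [0.479  0.0066 0.171 ]
from [0.5708 0.0561 0.3232] yaw 146.04
(0.42, 0.0, 0.327, 120) [0.0938, -0.1308, -0.0036] [-0.1, -0.1, 26.0]
(np.float64(0.3439211360852181), np.float64(-0.10638727439808224), 0.327, 90) [0.0974, -0.2616, -0.0035] [-0.1, -0.0, 56.0]
(np.float64(0.29088990299237466), np.float64(-0.212092112859217), 0.327, 60) [0.0824, -0.3788, -0.0035] [-0.1, -0.0, 86.0]
```

View pics/c3.png

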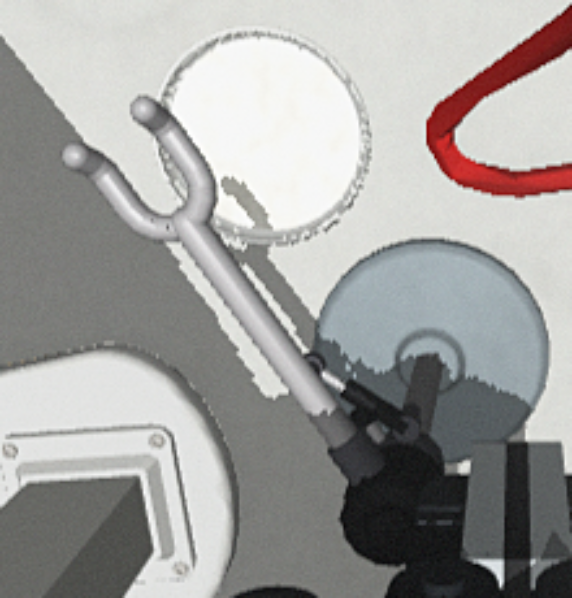

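The zoomed crop shows both tips clearly, at full-picture pixels (161,180) and (187,161), and the dish centre near (231,172). I'll fetch the electrode next and measure the fork more closely later.

Emit:
carry_out(targets=[{"slide":[0.094,-0.131,0],"rotation":[0,0,10],"gripper":200},{"slide":[0.094,-0.131,0],"rotation":[0,0,20],"gripper":100},{"slide":[0.094,-0.131,0],"rotation":[0,0,30],"gripper":0},{"slide":[0.097,-0.262,0],"rotation":[0,0,40],"gripper":0},{"slide":[0.097,-0.262,0],"rotation":[0,0,50],"gripper":0},{"slide":[0.097,-0.262,0],"rotation":[0,0,60],"gripper":0}])

```text
time: 9.25
ee_pos: [0.3413, -0.1092, 0.3223]
tcp_rot: [-2.308, -2.126, 0.003]
contact_force: [0.1, 0.5, 0.2]
width: 0.0853
gripper_force: 0.0
```

Run:
```python
from h import *
rows([(.32,-.335,.30,60)])
m=manip.camera_model('wrist');V=np.array(m['view']);c=-V[:3,:3].T@V[:3,3];o=manip.get_obs()
Rt=R.from_rotvec(o['tcp_rot']);print('cam in tool',Rt.inv().apply(c-o['ee_pos']),'look',Rt.inv().apply(-V[2,:3]))
w2=R.from_rotvec([0.916,3.0,.002])
```

```text
from [ 0.3413 -0.1092  0.3223] yaw 85.3
(0.32, -0.335, 0.3, 60) [-0.2268, -0.0026, 0.0221] [-0.2, 0.0, 25.3]
cam in tool [ 7.24095698e-02  2.24572979e-06 -1.23288260e-01] look [-2.84377072e-01  8.57335407e-04  9.58712129e-01]
```

Emit:
carry_out(targets=[{"slide":[-0.06,0,0.02],"rotation":[0,0,9],"gripper":0},{"slide":[-0.12,-0.001,0.022],"rotation":[0,0,18],"gripper":0},{"slide":[-0.18,-0.002,0.022],"rotation":[0,0,25],"gripper":0},{"slide":[-0.227,-0.0026,0.022],"rotation":[0,0,25],"gripper":0},{"slide":[-0.227,-0.0026,0.022],"rotation":[0,0,25],"gripper":0},{"slide":[-0.227,-0.0026,0.022],"rotation":[0,0,25],"gripper":0}])

```text
time: 10.0
ee_pos: [0.3252, -0.3324, 0.3006]
tcp_rot: [-2.703, -1.592, 0.0]
contact_force: [0.2, -0.7, 1.1]
width: 0.0853
gripper_force: 0.0
```

Run:
```python
from h import *
m=manip.camera_model('wrist'); a=snap('wrist','w3')
h=cv2.cvtColor(a,cv2.COLOR_RGB2HSV); k=cv2.inRange(h,(100,120,40),(130,255,255))
n,l,s,c=cv2.connectedComponentsWithStats(k)
for i in range(1,n):
    if s[i,4]>300: print(s[i],c[i],onz(m,*c[i],.17))
print(proj(m,np.array([.349,-.27,.186])))
```

```text
[ 295  115   45   46 1364] [317.37903226 137.26099707] [ 0.35004214 -0.27277275  0.17      ]
[312.70813562 134.77042516]
```

View pics/w3.png

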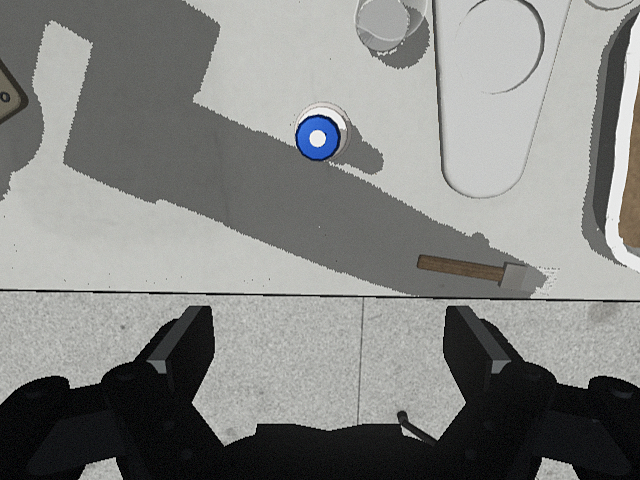

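The electrode's blue head is at (318,138), with the white rest just behind it.

Run:
```python
from h import *
m=manip.camera_model('wrist')
p=onz(m,317.6,137.6,.186);print(p)
rows([(p[0],p[1],.24,60),(p[0],p[1],.172,60)],p0=(.32,-.335,.300),R0=down(60))
rows([(p[0],p[1],.24,60),(p[0],p[1],.172,60)])
```

```text
[ 0.3509411  -0.27256732  0.186     ]
from [ 0.32  -0.335  0.3  ] yaw 60.0
(np.float64(0.3509410970995418), np.float64(-0.272567320704051), 0.24, 60) [0.0695, -0.0044, 0.06] [0.0, 0.0, 0.0]
(np.float64(0.3509410970995418), np.float64(-0.272567320704051), 0.172, 60) [0.0695, -0.0044, 0.128] [0.0, 0.0, 0.0]
from [ 0.3254 -0.3321  0.301 ] yaw 61.06
(np.float64(0.3509410970995418), np.float64(-0.272567320704051), 0.24, 60) [0.0643, -0.0063, 0.0611] [-0.2, -0.1, 1.1]
(np.float64(0.3509410970995418), np.float64(-0.272567320704051), 0.172, 60) [0.0642, -0.0061, 0.1291] [-0.2, -0.1, 1.1]
```

Emit:
carry_out(targets=[{"slide":[0.05,-0.006,0.03],"rotation":[0,0,0],"gripper":0},{"slide":[0.064,-0.006,0.061],"rotation":[0,0,0],"gripper":0},{"slide":[0.064,-0.006,0.061],"rotation":[0,0,0],"gripper":0},{"slide":[0.064,-0.006,0.061],"rotation":[0,0,0],"gripper":0},{"slide":[0.064,-0.006,0.061],"rotation":[0,0,0],"gripper":0}])

```text
time: 10.68
ee_pos: [0.3523, -0.2759, 0.243]
tcp_rot: [2.704, 1.593, 0.001]
contact_force: [-0.5, 0.2, 0.7]
width: 0.0854
gripper_force: 0.0
```

Run:
```python
from h import *
m=manip.camera_model('wrist'); a=snap('wrist','w4')
h=cv2.cvtColor(a,cv2.COLOR_RGB2HSV); k=cv2.inRange(h,(100,120,40),(130,255,255))
n,l,s,c=cv2.connectedComponentsWithStats(k)
for i in range(1,n):
    if s[i,4]>300: print(s[i],c[i],onz(m,*c[i],.186))
print(proj(m,np.array([.351,-.2726,.186])))
rows([(.351,-.2726,.172,60)])
```

```text
[ 295  226   54   67 2504] [321.57428115 258.68170927] [ 0.35395111 -0.26654504  0.186     ]
[322.36359552 271.56376488]
from [ 0.3522 -0.2759  0.2428] yaw 60.99
(0.351, -0.2726, 0.172, 60) [0.0024, -0.0028, 0.0708] [0.2, 0.1, 1.0]
```

Emit:
carry_out(targets=[{"slide":[0.003,-0.003,0.03],"rotation":[0,0,0],"gripper":0},{"slide":[0.003,-0.003,0.055],"rotation":[0,0,0],"gripper":0},{"slide":[0.003,-0.003,0.071],"rotation":[0,0,0],"gripper":0},{"slide":[0.003,-0.003,0.071],"rotation":[0,0,0],"gripper":0},{"slide":[0.003,-0.003,0.071],"rotation":[0,0,0],"gripper":0}])

```text
time: 11.35
ee_pos: [0.351, -0.2715, 0.1713]
tcp_rot: [2.705, 1.594, 0.001]
contact_force: [0.2, -0.6, 0.6]
width: 0.0855
gripper_force: 0.0
```

Emit:
carry_out(targets=[{"slide":[0,0,0],"rotation":[0,0,0],"gripper":120},{"slide":[0,0,0],"rotation":[0,0,0],"gripper":160},{"slide":[0,0,0],"rotation":[0,0,0],"gripper":200},{"slide":[0,0,0],"rotation":[0,0,0],"gripper":255},{"slide":[0,0,0],"rotation":[0,0,0],"gripper":255},{"slide":[0,0,0],"rotation":[0,0,0],"gripper":255},{"slide":[0,0,0],"rotation":[0,0,0],"gripper":255}], squeeze=30)

```text
time: 12.22
ee_pos: [0.3506, -0.2709, 0.1706]
tcp_rot: [2.706, 1.595, 0.0]
contact_force: [0.1, 0.9, 3.2]
width: 0.0269
gripper_force: 31.5
```

Emit:
carry_out(targets=[{"slide":[0,0,-0.015],"rotation":[0,0,0],"gripper":255},{"slide":[0,0,-0.035],"rotation":[0,0,0],"gripper":255},{"slide":[0,0,-0.055],"rotation":[0,0,0],"gripper":255},{"slide":[0,0,-0.08],"rotation":[0,0,0],"gripper":255},{"slide":[0,0,-0.08],"rotation":[0,0,0],"gripper":255},{"slide":[0,0,-0.08],"rotation":[0,0,0],"gripper":255}])

```text
time: 12.98
ee_pos: [0.3499, -0.2701, 0.2496]
tcp_rot: [-2.705, -1.594, 0.001]
contact_force: [0.3, 0.3, -1.2]
width: 0.0271
gripper_force: 31.2
```

Run:
```python
from h import *
rows([(.37,-.17,.25,55),(.43,-.02,.25,40)])
```

```text
from [ 0.3499 -0.2701  0.2496] yaw 61.03
(0.37, -0.17, 0.25, 55) [0.0974, -0.0309, -0.0003] [-0.1, -0.0, 6.0]
(0.43, -0.02, 0.25, 40) [0.2576, -0.0511, -0.0002] [-0.1, -0.0, 21.0]
```

Emit:
carry_out(targets=[{"slide":[0.03,-0.01,0],"rotation":[0,0,2],"gripper":255},{"slide":[0.07,-0.02,0],"rotation":[0,0,4],"gripper":255},{"slide":[0.11,-0.032,0],"rotation":[0,0,8],"gripper":255},{"slide":[0.15,-0.038,0],"rotation":[0,0,12],"gripper":255},{"slide":[0.19,-0.044,0],"rotation":[0,0,16],"gripper":255},{"slide":[0.23,-0.049,0],"rotation":[0,0,19],"gripper":255},{"slide":[0.258,-0.051,0],"rotation":[0,0,21],"gripper":255},{"slide":[0.258,-0.051,0],"rotation":[0,0,21],"gripper":255},{"slide":[0.258,-0.051,0],"rotation":[0,0,21],"gripper":255},{"slide":[0.258,-0.051,0],"rotation":[0,0,21],"gripper":255}])

```text
time: 14.22
ee_pos: [0.4302, -0.0209, 0.2498]
tcp_rot: [-2.952, -1.073, 0.002]
contact_force: [-1.0, 0.0, -1.8]
width: 0.0275
gripper_force: 31.2
```

Run:
```python
from h import *
m=manip.camera_model('wrist'); np.savez('w5.npz',**m); o=manip.get_obs();print(o['ee_pos'],o['tcp_rot']); a=snap('wrist','w5')
print(proj(m,o['ee_pos']-[0,0,.019]))
```

```text
[ 0.43017957 -0.02088419  0.24982491] [-2.95214021e+00 -1.07344091e+00  1.72328127e-03]
[328.2913182  311.32867092]
```

View pics/w5.png

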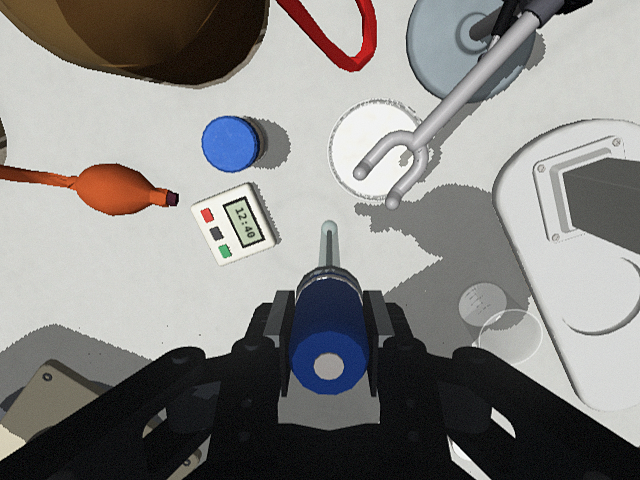

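The wrist view shows the gripped electrode with its glass tip at (329,225), the fork tips at (361,172) and (394,200), and the arm rod running up through (470,95) over the dish.

Run:
```python
from h import *
m=np.load('w5.npz'); p=np.array([.4302,-.0209,.2498])
print('tip',proj(m,p-[0,0,.1626]),'shoulder',proj(m,p-[0,0,.0376]), onz(m,329,222,.087))
a=onz(m,361,172,.17);b=onz(m,394,200,.17);print(a,b,(a+b)/2,np.hypot(*(a-b)[:2]))
# rod edges
im=cv2.imread('pics/w5.png');g=cv2.cvtColor(im,cv2.COLOR_BGR2GRAY)
for u,v in[(415,140),(440,120),(470,95),(500,62)]: print(u,v,onz(m,u,v,.157))
cv2.imwrite('pics/c5.png',cv2.resize(im[0:240,320:560],None,fx=2.5,fy=2.5,interpolation=cv2.INTER_CUBIC))
```

```text
tip [328.41027446 223.27834955] shoulder [328.36644153 292.07386183] [ 0.43120764 -0.02063566  0.087     ]
[ 0.47799068 -0.00280525  0.17      ] [ 0.47815067 -0.02577143  0.17      ] [ 0.47807068 -0.01428834  0.17      ] 0.022966739445209938
415 140 [ 0.50887255 -0.01557517  0.157     ]
440 120 [ 0.52480599 -0.01862453  0.157     ]
470 95 [ 0.54369162 -0.0218208   0.157     ]
500 62 [ 0.56452042 -0.02213676  0.157     ]
```

View pics/c5.png

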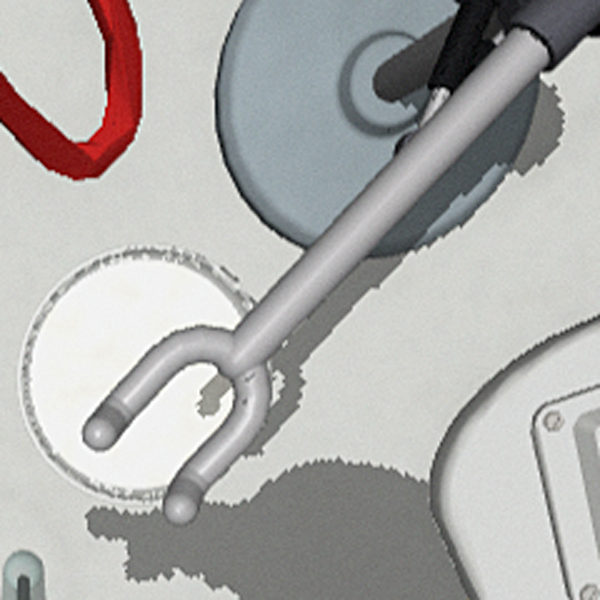

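The crop shows the fork tips at about (360,173) and (392,203) in full pixels, and the arm's centre line from (419,141) to (533,19).

Run:
```python
from h import *
m=np.load('w5.npz')
a=onz(m,360,172.8,.169);b=onz(m,392.4,203.2,.169);T=(a+b)/2
r1=onz(m,419.2,140.8,.156);r2=onz(m,533.2,18.8,.156)
print(a,b,T,r1,r2)
d=(r2-r1)[:2];d/=np.hypot(*d);d2=(r2-T)[:2];d2/=np.hypot(*d2);n=(a-b)[:2]
print('dir rod',np.degrees(np.arctan2(d[1],d[0])),'tip-rod',np.degrees(np.arctan2(d2[1],d2[0])),'perp tips',np.degrees(np.arctan2(-n[0],n[1])),'hub from',T[:2]+.14*d2,np.linalg.norm(n))
```

```text
[ 0.47731001 -0.00281969  0.169     ] [ 0.47630385 -0.02654069  0.169     ] [ 0.47680693 -0.01468019  0.169     ] [ 0.51012869 -0.01778974  0.156     ] [ 0.58898466 -0.02044335  0.156     ]
dir rod -1.9273501484171172 tip-rod -2.9409999736865675 perp tips -2.4288407570491675 hub from [ 0.61662253 -0.02186325] 0.023742328239454425
```

Run:
```python
from h import *
rows([(.445,-.0133,.250,40),(.445,-.0133,.216,40)])
p=(.445,-.0133,.216)
rows([(x,-.0147+(.4768-x)*.044,.216,40) for x in(.455,.465,.475,.485,.495)]+[(.4955,-.0156,.199,40)],p,down(40))
```

```text
from [ 0.4303 -0.0209  0.25  ] yaw 39.95
(0.445, -0.0133, 0.25, 40) [0.0162, 0.0036, -0.0] [-0.0, 0.0, -0.0]
(0.445, -0.0133, 0.216, 40) [0.0162, 0.0036, 0.034] [-0.0, 0.0, -0.0]
from [ 0.445  -0.0133  0.216 ] yaw 40.0
(0.455, -0.013740800000000001, 0.216, 40) [0.0074, 0.0068, 0.0] [0.0, 0.0, 0.0]
(0.465, -0.0141808, 0.216, 40) [0.0148, 0.0135, 0.0] [0.0, 0.0, 0.0]
(0.475, -0.014620799999999998, 0.216, 40) [0.0221, 0.0203, 0.0] [0.0, 0.0, 0.0]
(0.485, -0.0150608, 0.216, 40) [0.0295, 0.0271, 0.0] [0.0, 0.0, 0.0]
(0.495, -0.015500799999999999, 0.216, 40) [0.0369, 0.0338, 0.0] [0.0, 0.0, 0.0]
(0.4955, -0.0156, 0.199, 40) [0.0372, 0.0342, 0.017] [0.0, 0.0, 0.0]
```

Emit:
carry_out(targets=[{"slide":[0.008,0.002,0.01],"rotation":[0,0,0],"gripper":255},{"slide":[0.016,0.0036,0.022],"rotation":[0,0,0],"gripper":255},{"slide":[0.016,0.0036,0.034],"rotation":[0,0,0],"gripper":255},{"slide":[0.016,0.0036,0.034],"rotation":[0,0,0],"gripper":255},{"slide":[0.016,0.0036,0.034],"rotation":[0,0,0],"gripper":255},{"slide":[0.016,0.0036,0.034],"rotation":[0,0,0],"gripper":255}])

```text
time: 15.02
ee_pos: [0.4456, -0.0128, 0.2168]
tcp_rot: [2.951, 1.075, 0.001]
contact_force: [0.3, -0.5, -1.5]
width: 0.0274
gripper_force: 31.2
```

Run:
```python
from h import *
m=manip.camera_model('wrist');o=manip.get_obs();print(o['ee_pos'],o['contact_force']);a=snap('wrist','w6')
p=o['ee_pos']
print('tip',proj(m,p-[0,0,.1626]),'sh',proj(m,p-[0,0,.0376]))
for q in[(.4773,-.0028,.169),(.4763,-.0265,.169),(.4968,-.0156,.16)]: print(proj(m,np.array(q)))
cv2.imwrite('pics/c6.png',cv2.resize(a[80:300,280:500,::-1],None,fx=2.7,fy=2.7,interpolation=cv2.INTER_CUBIC))
```

```text
[ 0.44562665 -0.01279372  0.21676644] [ 0.31898455 -0.45664862 -1.50798204]
tip [328.03496727 223.62684899] sh [328.14247341 292.2475823 ]
[356.35817593 220.11218849]
[393.58401921 253.82249173]
[403.11127866 201.57325484]
```

View pics/c6.png

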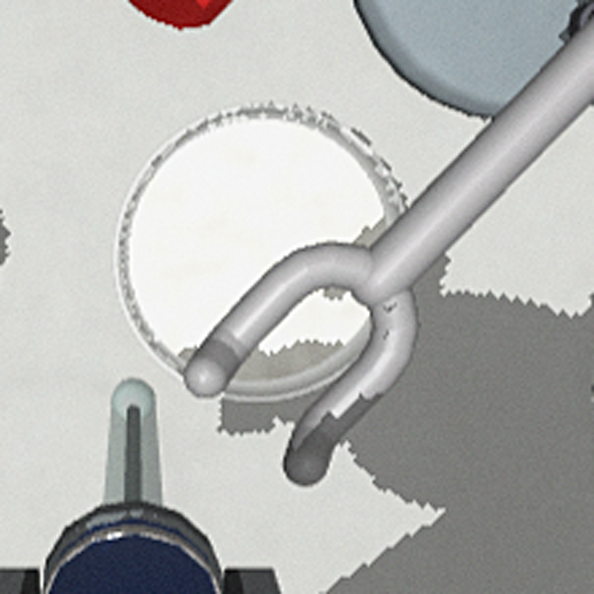

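The crop shows the tips at full-picture (356,220) and (393,253), within about 1 px of prediction. Sliding in.

Emit:
carry_out(targets=[{"slide":[0.0037,0.0035,0],"rotation":[0,0,0],"gripper":255},{"slide":[0.0074,0.007,0],"rotation":[0,0,0],"gripper":255},{"slide":[0.011,0.0104,0],"rotation":[0,0,0],"gripper":255},{"slide":[0.0148,0.0138,0],"rotation":[0,0,0],"gripper":255},{"slide":[0.0185,0.0172,0],"rotation":[0,0,0],"gripper":255},{"slide":[0.022,0.0205,0],"rotation":[0,0,0],"gripper":255},{"slide":[0.022,0.0205,0],"rotation":[0,0,0],"gripper":255}])

```text
time: 15.95
ee_pos: [0.4758, -0.0143, 0.2163]
tcp_rot: [2.952, 1.075, 0.0]
contact_force: [-0.2, -0.5, -0.9]
width: 0.0267
gripper_force: 31.2
```

Emit:
carry_out(targets=[{"slide":[0.003,0.0027,0],"rotation":[0,0,0],"gripper":255},{"slide":[0.006,0.0055,0],"rotation":[0,0,0],"gripper":255},{"slide":[0.009,0.0082,0],"rotation":[0,0,0],"gripper":255},{"slide":[0.012,0.011,0],"rotation":[0,0,0],"gripper":255},{"slide":[0.014,0.0128,0],"rotation":[0,0,0],"gripper":255},{"slide":[0.014,0.0128,0],"rotation":[0,0,0],"gripper":255}])

```text
time: 16.7
ee_pos: [0.4945, -0.0151, 0.2163]
tcp_rot: [-2.952, -1.075, 0.0]
contact_force: [-0.2, 0.6, -0.9]
width: 0.027
gripper_force: 31.2
```

Lower to just above the rest height, then in small steps.

Emit:
carry_out(targets=[{"slide":[0,0,0.004],"rotation":[0,0,0],"gripper":255},{"slide":[0,0,0.008],"rotation":[0,0,0],"gripper":255},{"slide":[0,0,0.012],"rotation":[0,0,0],"gripper":255},{"slide":[0,0,0.015],"rotation":[0,0,0],"gripper":255},{"slide":[0,0,0.016],"rotation":[0,0,0],"gripper":255},{"slide":[0,0,0.016],"rotation":[0,0,0],"gripper":255}])

```text
time: 17.45
ee_pos: [0.4943, -0.0151, 0.2002]
tcp_rot: [-2.952, -1.075, 0.0]
contact_force: [0.0, -0.2, -0.6]
width: 0.0268
gripper_force: 31.2
```

Emit:
carry_out(targets=[{"slide":[0,0,0.001],"rotation":[0,0,0],"gripper":255},{"slide":[0,0,0.002],"rotation":[0,0,0],"gripper":255},{"slide":[0,0,0.002],"rotation":[0,0,0],"gripper":255}])

```text
time: 17.82
ee_pos: [0.4945, -0.0151, 0.1985]
tcp_rot: [2.952, 1.075, 0.001]
contact_force: [-0.0, 0.4, -0.3]
width: 0.0268
gripper_force: 31.4
```

Emit:
carry_out(targets=[{"slide":[0,0,0.0005],"rotation":[0,0,0],"gripper":255},{"slide":[0,0,0.001],"rotation":[0,0,0],"gripper":255},{"slide":[0,0,0.001],"rotation":[0,0,0],"gripper":255}])

```text
time: 18.2
ee_pos: [0.4946, -0.0151, 0.1981]
tcp_rot: [2.951, 1.075, 0.001]
contact_force: [-2.4, -0.4, 6.2]
width: 0.027
gripper_force: 31.9
```

Contact at 6 N: back off slightly, then open.

Emit:
carry_out(targets=[{"slide":[0,0,-0.0005],"rotation":[0,0,0],"gripper":255},{"slide":[0,0,-0.0005],"rotation":[0,0,0],"gripper":255}], squeeze=20)

```text
time: 18.45
ee_pos: [0.4946, -0.0151, 0.1981]
tcp_rot: [2.952, 1.075, 0.001]
contact_force: [-0.9, -0.1, 4.1]
width: 0.0271
gripper_force: 31.8
```

Emit:
carry_out(targets=[{"slide":[0,0,0],"rotation":[0,0,0],"gripper":150},{"slide":[0,0,0],"rotation":[0,0,0],"gripper":140},{"slide":[0,0,0],"rotation":[0,0,0],"gripper":120},{"slide":[0,0,0],"rotation":[0,0,0],"gripper":80},{"slide":[0,0,0],"rotation":[0,0,0],"gripper":40},{"slide":[0,0,0],"rotation":[0,0,0],"gripper":40},{"slide":[0,0,0],"rotation":[0,0,0],"gripper":40}])

```text
time: 19.32
ee_pos: [0.4944, -0.0151, 0.1978]
tcp_rot: [2.952, 1.075, 0.0]
contact_force: [-0.4, -0.2, -0.3]
width: 0.0718
gripper_force: 0.0
```

Run:
```python
from h import *
o=manip.get_obs();print(o['ee_pos'],o['width'],o['contact_force'])
m=manip.camera_model('wrist');a=snap('wrist','w7')
h=cv2.cvtColor(a,cv2.COLOR_RGB2HSV); k=cv2.inRange(h,(100,120,30),(130,255,255))
n,l,s,c=cv2.connectedComponentsWithStats(k)
for i in range(1,n):
    if s[i,4]>300: print(s[i],c[i])
w=cv2.inRange(h,(0,0,120),(180,60,255))
b=cv2.imread('pics/w5.png')
print('head top expected',proj(m,np.array([.4946,-.0151,.213])))
```

```text
[ 0.49435746 -0.01507291  0.19783255] 0.07183530538626832 [-0.4282436  -0.2268044  -0.31333595]
[ 131  194   69   63 3354] [165.22659511 224.826774  ]
[ 284  294   83  102 5382] [327.90672612 346.20252694]
head top expected [328.81872021 360.52226916]
```

Released and apparently upright. Lift straight up and check numerically.

Emit:
carry_out(targets=[{"slide":[0,0,-0.01],"rotation":[0,0,0],"gripper":20},{"slide":[0,0,-0.03],"rotation":[0,0,0],"gripper":0},{"slide":[0,0,-0.07],"rotation":[0,0,0],"gripper":0},{"slide":[-0.03,-0.02,-0.12],"rotation":[0,0,0],"gripper":0},{"slide":[-0.07,-0.05,-0.14],"rotation":[0,0,0],"gripper":0},{"slide":[-0.07,-0.05,-0.14],"rotation":[0,0,0],"gripper":0},{"slide":[-0.07,-0.05,-0.14],"rotation":[0,0,0],"gripper":0}])

```text
time: 20.25
ee_pos: [0.4089, -0.0219, 0.3383]
tcp_rot: [2.951, 1.075, 0.002]
contact_force: [0.4, 0.2, -0.6]
width: 0.0856
gripper_force: 0.0
```

Run:
```python
from h import *
L=[]
for n in('wrist','scene','top'):
    m=manip.camera_model(n);a=snap(n,n+'9')
    h=cv2.cvtColor(a,cv2.COLOR_RGB2HSV); k=cv2.inRange(h,(105,130,30),(125,255,255))
    N,l,s,c=cv2.connectedComponentsWithStats(k)
    print(n,'expect head mid',proj(m,np.array([.4955,-.0156,.1895])),'top',proj(m,np.array([.4955,-.0156,.213])),'collar',proj(m,np.array([.4955,-.0156,.166])),'tip',proj(m,np.array([.4955,-.0156,.035])))
    for i in range(1,N):
        if s[i,4]>60: print('  ',s[i],np.round(c[i],1))
```

```text
wrist expect head mid [403.84308867 126.83313487] top [411.02834688 127.11745359] collar [397.79756437 126.59391511] tip [376.28209202 125.7425537 ]
   [ 241  100   44   45 1568] [262.7 122.1]
   [ 379  109   48   45 1417] [402.6 130.6]
scene expect head mid [315.65803893 180.89271104] top [315.73321845 170.73314492] collar [315.58507093 190.75341692] tip [315.2146658  240.80900727]
   [572   0  68  20 750] [615.5   6.5]
   [500 364   6  19  72] [502.6 373.4]
top expect head mid [270.79016435 257.96126634] top [269.98034026 257.57865141] collar [271.56864463 258.32907237] tip [275.40988958 260.14393278]
   [204   0  36  12 308] [221.    4.5]
   [ 545   68   45   55 1106] [567.8  97.6]
   [478  82  19  19 266] [487.2  91.3]
   [348  87  17   9  92] [355.7  90.5]
   [265 255  14  12 110] [271.2 260.6]
```

```bash
python3 - <<'E'
from h import *
m=manip.camera_model('wrist');a=cv2.imread('pics/wrist9.png')
h=cv2.cvtColor(a,cv2.COLOR_BGR2HSV); k=cv2.inRange(h,(105,130,30),(125,255,255))[109:154,379:427]
c,_=cv2.findContours(k,cv2.RETR_CCOMP,cv2.CHAIN_APPROX_NONE)[0:2]
for q in c:
    if len(q)>12: (u,v),r=cv2.minEnclosingCircle(q);print(u+379,v+109,r,onz(m,u+379,v+109,.213))
E
python3 -c "
from station import manip
print(manip.get_obs()['time'])"
```

```text
402.77133560180664 129.91356658935547 23.94931983947754 [ 0.49045115 -0.01239159  0.213     ]
407.0 132.0 9.486932754516602 [ 0.49121346 -0.01520559  0.213     ]
20.4
```

Run:
```python
from h import *
for i in range(2):
    m=manip.camera_model('wrist');o=manip.get_obs();a=snap('wrist',f'wa{i}')
    h=cv2.cvtColor(a,cv2.COLOR_RGB2HSV); k=cv2.inRange(h,(105,130,30),(125,255,255))
    c,H=cv2.findContours(k,cv2.RETR_CCOMP,cv2.CHAIN_APPROX_NONE)
    for q,hh in zip(c,H[0]):
        (u,v),r=cv2.minEnclosingCircle(q)
        if hh[3]>=0 and r>4: print('hole',u,v,r,onz(m,u,v,.213))
    print(o['ee_pos'],o['tcp_rot'])
# fork tips and rod, predicted pixels + head silhouette pixels (blue) lower end
for q in[(.4773,-.0028,.169),(.4763,-.0265,.169)]: print('fork tip expected',proj(m,np.array(q)))
g=cv2.cvtColor(a,cv2.COLOR_RGB2GRAY)
u,v=proj(m,np.array([.4768,-.0147,.169])).astype(int)
print(u,v); print(g[v-26:v+26:2,u-30:u+30:2])
```

```text
hole 408.058837890625 131.58824157714844 9.634414672851562 [ 0.49180517 -0.01553355  0.213     ]
[ 0.40893681 -0.02173927  0.33697237] [-2.95093653e+00 -1.07517907e+00  2.06767499e-03]
hole 408.7025451660156 131.68988037109375 9.694535255432129 [ 0.49192492 -0.01583466  0.213     ]
[ 0.40888072 -0.02175686  0.33687234] [-2.95082447e+00 -1.07509818e+00  2.54751906e-03]
fork tip expected [369.54102676 134.4188316 ]
fork tip expected [392.83035891 157.07524136]
381 145
[[227 228 228 228 227 226 225 225 227 227 221 229 237  95 144  92 116  33
   39  43  39  64  99  94  94  94  87  91  87  91]
 [226 228 225 228 225 226 226 222 223 220 226 235 112 140  79 140  23  42
   36  44  45 102  91  90  95  96  83  89  87  87]
 [227 227 227 226 224 225 229 221 220 226 234 107 139 163  99 157  34  39
   40  42  53 100  99  96  94  93  95  79  67 135]
 [228 226 227 226 225 226 225 226 224 232 143 117 153 171 116  22  38  40
   42  45  94  97  93  94  90  87  83 215 237 235]
 [227 227 228 227 228 227 226 228 232 182  92 128 144 112 120  31  40  36
   47  64  95  94  98  97  93  98 221 229 227 224]
 [22
[... 1921 characters left out ...]
225 228 226 226 226 228
  193 129 159 157 142 113 236 209 152 134 178 127]
 [184 194 119 154 212 232 228 227 226 229 226 227 228 225 228 225 225 225
  236  90 120 125  98 217 177 151 126 167 120 192]
 [187 185 199 143 135 180 230 229 229 225 227 227 224 227 226 226 224 223
  226 234 190 194 210 152 138 122 154 107 152 186]
 [186 182 180 199 148 118 205 188 210 232 228 230 227 227 230 225 227 228
  224 217 191 147 147 127 160 146 152 188 188 190]
 [186 184 187 186 187 195 117 157 138 196 156 190 202 199 203 204 185 173
  142 179 132 149 153 136 201 148 189 184 190 186]
 [182 179 186 180 180 179 185 169 168 128 179 123 193 134 144 167 166 157
  116 182 137 134 167 154 187 189 186 188 187 178]]
```

Run:
```python
from h import *
def hole(f):
    h=cv2.cvtColor(cv2.imread(f),cv2.COLOR_BGR2HSV); k=cv2.inRange(h,(105,130,30),(125,255,255))
    c,H=cv2.findContours(k,cv2.RETR_CCOMP,cv2.CHAIN_APPROX_NONE)
    return [cv2.minEnclosingCircle(q) for q,hh in zip(c,H[0]) if hh[3]>=0 and len(q)>12]
m=np.load('w5.npz')
for (u,v),r in hole('pics/w5.png'): print(u,v,r,onz(m,u,v,.2498+.0154))
# glass tip over dish in latest view: rows around expected tip
m=manip.camera_model('wrist')
for x in(.4915,.4945,.498): print(x,proj(m,np.array([x,-.0156,.04])),proj(m,np.array([x,-.0156,.1])))
a=cv2.imread('pics/wa1.png');h=cv2.cvtColor(a,cv2.COLOR_BGR2HSV)
u,v=proj(m,np.array([.4945,-.0156,.04])).astype(int)
print(u,v);print(h[v-16:v+22:2,u-24:u+24:2,1]);print(h[v-16:v+22:2,u-24:u+24:2,0])
```

```text
328.125 366.0 16.156076431274414 [ 0.42886316 -0.02193755  0.2652    ]
313.5 304.0 3.0414812564849854 [ 0.44263263 -0.00463741  0.2652    ]
340.0 300.0 3.1623775959014893 [ 0.44879094 -0.00992693  0.2652    ]
324.0 300.0 3.1623775959014893 [ 0.44569127 -0.00622656  0.2652    ]
316.0714416503906 298.9285583496094 3.0723724365234375 [ 0.44442814 -0.00416847  0.2652    ]
327.5 295.0 4.031229019165039 [ 0.44762999 -0.00598162  0.2652    ]
0.4915 [375.50510337 128.18841734] [383.25193808 129.08138516]
0.4945 [377.45097771 125.87522779] [385.53597513 126.3853669 ]
0.498 [379.72918215 123.16697547] [388.21166396 123.22705301]
377 125
[[  1   2  10   9   7   1   1   2   2   2   2   0   0   1   2   4   8   2
    4   2   2   8  15  35]
 [  7  10  12  10   1   2   1   0   6   1   1   1   0   1   2   5   7   5
   15  42  72 145 212 192]
 [ 11  15  14   8   1   2   5   1   6   1   1   4   1   1   4   5   9   3
    3 226 207 142 180 164]
 [ 10  12  11   7   1   2   2   1   9  10   9   7   3   2   3  13  10  84
  197 153 159 164 178 183]
 [  2   8   7   2   1   2   1   3  11  10   6   4   4  10  11
[... 2674 characters left out ...]
39  30  21  25  22 110 100 120  80  30 113 108  90 114 113 113 113
  111 111 110 111 111 111]
 [ 28  21  30  21  20  25   0  60 120  15 120  30  45 103 112 113 109 112
  111 111 110 110 110 110]
 [ 30  23  25  37  30  37   0 110 150 100 140  60  45  99 108 111 114 112
  112 110 110 111 111 110]
 [ 36  37  28  34  30 150  98 105 126 120  30  60  60  90 103 112 112 111
  113 111 111 111 111 111]
 [ 20  30  30  40  45  45 150  50  40  45  30  45   0  66  99 111 116 113
  112 111 111 110 111 111]
 [ 20  33  75  38  90  75  30  30  38  50  45   0 150   0  75 120 115 114
  114 114 110 110 111 111]
 [ 60  45  45  36  90   0  30  30  34  36  80  60  90   0  60  60  99 113
  116 113 111 111 111 112]]
```

Run:
```python
from h import *
m=manip.camera_model('wrist');o=manip.get_obs();V=np.array(m['view']);Rt=R.from_rotvec(o['tcp_rot']).as_matrix()
T=np.eye(4);T[:3,:3]=Rt;T[:3,3]=o['ee_pos'];CT=V@T
def mod(p,yaw):
    T=np.eye(4);T[:3,:3]=down(yaw).as_matrix();T[:3,3]=p;return dict(mtx=m['mtx'],view=CT@np.linalg.inv(T))
for f,p,yaw,box in(('w1',(.6647,.0534,.3013),95.94,(215,195,345,310)),('w2',(.5708,.0561,.3232),146.04,(235,195,350,310)),('wa1',o['ee_pos'],None,(380,0,560,100))):
    M=m if yaw is None else mod(p,yaw)
    a=cv2.imread(f'pics/{f}.png');h=cv2.cvtColor(a,cv2.COLOR_BGR2HSV);k=cv2.inRange(h,(85,25,30),(115,110,255))
    x0,y0,x1,y1=box;z=np.zeros_like(k);z[y0:y1,x0:x1]=k[y0:y1,x0:x1]
    c=max(cv2.findContours(z,cv2.RETR_EXTERNAL,cv2.CHAIN_APPROX_NONE)[0],key=len)
    hull=cv2.convexHull(c)[:,0]
    P=np.array([onz(M,u,v,.008)[:2] for u,v in hull if x0+2<u<x1-3 and y0+2<v<y1-3])
    (cx,cy),r=cv2.minEnclosingCircle(P.astype(np.float32)); print(f,len(P),cx,cy,r)
    A=np.c_[2*P,np.ones(len(P))];s=np.linalg.lstsq(A,(P**2).sum(1),rcond=None)[0];print('  fit',s[:2],np.sqrt(s[2]+s[0]**2+s[1]**2))
```

```text
w1 26 0.6254756450653076 -0.020618818700313568 0.052759308367967606
  fit [ 0.62838067 -0.02207276] 0.04448470381156941
w2 31 0.6143561005592346 -0.020010177046060562 0.05399271473288536
  fit [ 0.61409606 -0.01967237] 0.0530238109329193
wa1 21 0.6017628312110901 -0.009589459747076035 0.042823564261198044
  fit [ 0.59958813 -0.00658612] 0.0357988332588022
```

The clean foot-circle fit (radius 54.0 mm) puts the post at x = 0.6144. That places the electrode about 122 mm from the axis, inside the window.

```bash
python3 -c "
from station import manip
print(manip.hand_in())"
```

```text
the job is handed in; nothing more can be done
None
```

The fork was swung round over the dish, the electrode hung in it about 122 mm from the post and released, and the job handed in at about 21 s of 72 s. The final check was by image measurement only, with no verdict returned; the highest wrist forces I read were about 8 N on the hook and 6 N with the electrode on the fork.

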